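# Seat a power box in the test cradle and snap the retainer over

## Task

Lay the small black power box flat and lengthwise in the channel of the test cradle and slide it home against the contact plate, leaning on it with about 8 N (at least 4, never more than 20) for half a second so that it is really seated. Then tip the open retainer flap from behind until its spring snaps it shut over the box; push it gently (under 15 N), let the spring do the last part and do not press on it once it has snapped over. Leave everything else where it is.

Things in the scene. Friction and masses are not known exactly. Their poses are not given: they have to be found in the camera images.
- power_box: small black power box, 67 x 42 x 21 mm (long axis x), about 70 g, grasp across its 42 mm width (y); solid part 66 x 40 x 19 mm. Origin: centre of its underside. Either end may go first. Starts flat on the bench to the right of the cradle, turned up to 0.6 rad
- cradle: test cradle screwed to the bench, aluminium base 150 x 96 x 4 mm, origin on the bench top: base spans x -85 to +65 mm, y -48 to +48 mm. x runs along the channel towards the contact block (away from the robot, turned up to 0.3 rad), z up. The channel's floor is the base's top, z 4 mm. Hinge cheeks 41 mm tall at x 35 to 55 mm, y +-38 to +-45 mm
- channel (a point): point on the channel's floor, cradle x -45 mm, y 0, z 4 mm, axes as the cradle's; with the box's centre here the box lies 12 to 28 mm short of home. Channel: two grey rails 46 mm apart at the floor, bevelled to 55 mm at their tops 7 mm above it, outer faces 61 mm apart, from cradle x -83 to +13 mm; open at the front (-x) end
- contact_block: grey block 12 x 40 x 21 mm fixed across the channel's far end, centre at cradle x +28 mm; origin centre of underside. On two pins it carries the black contact plate (36 x 19 mm, clamped, unyielding). How far that stands out varies and is not measured: its face is at cradle x 0 to +16 mm, so the box's centre when home at -33 to -17 mm; find it by feel
- retainer (a joint): flap angle: 0 = open, leaning back 20 degrees past upright away from the channel (its start), 1.92 = shut, level over the box. A spring holds it at either stop. From open it resists with about 0.2 N m (4 to 5 N at 45 mm from the hinge), later ever less; between 0.8 and 1.2 rad (not measured) it snaps over and shuts by itself within a second; let go earlier, it springs back
- flap_hinge (a point): middle of the hinge line, at cradle x +45 mm, y 0, z 33 mm; axes as the cradle's; the hinge runs along y. Its crank and spring stick out beside the left (+y) cheek, to y +57 mm
- flap: retainer flap: aluminium frame 66 mm wide (y), 5 mm thick (z), with a clear window (solid to the touch), reaching 88 mm from the hinge along its own -x. Origin on the hinge line. Open, its edge stands 115 mm above the bench; shut, it is level at 33 mm and clears the seated box by 3 mm
- flap_edge (a point): middle of the flap's free edge, 88 mm from the hinge
- paste_pot: pot of solder paste with a screw lid, 42 mm across, 27 mm high; bystander; origin centre of underside
- driver: small screwdriver with a yellow handle, 133 mm long, 15 mm thick; bystander; origin centre of underside
- tweezers: steel tweezers, 125 mm long, 10 mm high; bystander; origin centre of underside
- phone: black phone, 146 x 71 x 8 mm; bystander; origin centre of underside
- spool: spool of desoldering braid, 42 mm across, 9 mm high; bystander; origin centre of underside
- dish: round steel dish of screws, 90 mm across, 18 mm high; bystander; origin centre of underside
Not all that is in view belongs to the job. There is more than one size of the cradle; the one meant has the size given above.

How it is judged (in metres and radians):
On the way, in this order (a step that is already met when the one before it is completed fails the run):
1. the box lies flat in the channel and is pressed home against the contact plate with at least 4 N for 0.3 s (y of power_box in the frame of cradle between -0.0035 and 0.0035 m and z of power_box in the frame of cradle between 0.002 and 0.0065 m and angle between the x axis of power_box and the x axis of cradle, either way round below 0.12 rad and angle between power_box's own z axis and vertical below 0.06 rad and x of power_box in the frame of cradle between -0.037 and -0.013 m and contact force between power_box and contact_block above 4 N), for 0.3 s.
2. the flap has snapped over and is shut (value of joint retainer above 1.85 rad), for 0.2 s.
At the end, for the whole second after the job is handed in: the box lies flat and at rest in the channel (within 3.5 mm of its middle, turned less than 0.12 rad from it, centre at cradle x -37 to -13 mm, that is left at the contact plate), and the retainer flap is shut over it (joint above 1.85) (y of power_box in the frame of cradle between -0.0035 and 0.0035 m and z of power_box in the frame of cradle between 0.002 and 0.0065 m and angle between the x axis of power_box and the x axis of cradle, either way round below 0.12 rad and angle between power_box's own z axis and vertical below 0.06 rad and x of power_box in the frame of cradle between -0.037 and -0.013 m and value of joint retainer above 1.85 rad and linear speed of power_box below 0.01 m/s); the robot touches nothing.
It fails at once if the box is pressed against the contact block or plate with more than 20 N (contact force between power_box and contact_block above 20 N).
It fails at once if the flap is pushed with more than 15 N (contact force between anything else and flap above 15 N).
It fails at once if the flap is pressed on (more than 3 N) after it has snapped over (joint above 1.5) (contact force between anything else and flap above 3 N and value of joint retainer above 1.5 rad).
It fails at once if a bystander is shifted by more than 20 mm (distance of any of paste_pot, driver, tweezers, phone, spool, dish from where it was at the start of the episode above 0.02 m).
It also fails if it takes over 64 s, if anything falls off the work surface, if the arm or the gripper's body presses on something with over 40 N, if the wrist force passes 120 N, or if a joint passes its speed limit or range.

## Robot

A 6-joint arm with a two-finger parallel gripper is mounted at the origin on a cart in front of the work surface, level with it; the furniture and walls round the work are solid. World frame = base frame: x ahead of the robot, y to its left, z up, the work surface at z = 0. Lengths are in mm, angles in rad, forces in N, time in s.
With the tool pointing down it reaches from about 350 to 875 mm from the base axis. Payload 4.2 kg.
Tool frame: the origin (TCP) lies on the mounting face of the last link; the fingertips stand 173 mm ahead of it and the grasp point (between the pads) lies grip_point_offset ahead of it (grip_point_offset is the distance from the TCP to the grasp point, in mm); z points along the fingers, y is the line along which they close (so a half turn about z gives the same grasp; the last joint's range is limited). The gripper opens to 85 mm and grips with 20 to 120 N. Pads are 22 mm wide; open, the fingers measure 114 mm over their backs; the gripper's body (76 mm by 85 mm) begins 54 mm behind the grasp point. The pads swing forward as they close: fully open they stand 13 mm farther back than shut.
Start: joints at [-0.529, 0.385, 0.008, 0, -1.194, -0.259], TCP at [440.794, -443.058, 404.712] pointing down, gripper open.
Joint ranges: [-3.14, 3.14], [-1.21, 2.06], [-1.07, 1.41], [-3.16, 2.05], [-2.99, -0.16], [-3.1, 3.1]. Speed limits (rad/s): [2.79, 2.79, 3.14, 3.14, 3.14, 3.14].

## Interface

Orientations are given as a unit quaternion [x, y, z, w].
In Python, from bench import read_state, get_image, job_done, recognise, place_of, grip_point_offset gives the robot as it stands. The module is installed in compiled form; this text tells all that it offers.
- The arm moves only by the tool carry_out, never from a script. Its arguments are lists of equal length, an entry for each row: "slide": the shift along the tool's x, y, z in m, a list of three; "roll": the turn about the tool's z in degrees; "claw": the finger opening in m, from 0 to 0.0854. A call has 1 to 8 rows; each row is the pose to reach, as a shift and turn from the pose commanded when the call began, along the tool's axes at that moment; what a row does not reach only later rows make up. A row lasts 1/8 s, in which the tool goes at most 62.5 mm and 10.7 degrees, less where a joint would pass 70% of its speed; a pose out of reach is approached as far as the arm can. A call with a gripper value outside its range is refused whole. The fingers move at their own pace and stop on an object; the grip force is fixed at half the most. Time passes only in rows, so rows that repeat a pose let the fingers close. It gives the time, the measured TCP pose, the force, the opening and the grip force at its end, in the units of the state.
- read_state(): the state, without advancing time (a new reading comes with each control period).
- get_image(name): name is "scene" or "top"; returns a dict with "img" (400x640x3 uint8, red, green, blue), "z_map" (400x640 float32, mm along the optical axis (not along the pixel's ray), 0 where there is no reading), "mtx" (3x3 intrinsics, pixels), "world_from_camera" (4x4, takes a point from camera to world coordinates). Camera axes: x right, y up, looking along -z (the intrinsics and any distortion apply to the point x, -y, -z); pixel columns grow to the right and rows downward; lengths in mm; the calibration is good to about 2 mm. A picture is of the moment at which its call begins.
- job_done(): hands the job in; it is judged then, once.
Trained networks look in a picture, given as the dict that the camera call returned (one of the last four; its "shot" number tells which), for a name from the list of things; names that differ only in an ending like _2 or _b are one class to them, and where a whole thing is asked for, a point or a joint stands for the part that bears it (a point fixed in the world has none). Each returns a list of dicts, best first, with "conf" (0 to 1); they miss things now and then, are a little off and sometimes report something else, mostly with a low value. They report only what shows in the picture. A call takes as long as a camera call. They do not tell look-alikes from the thing itself.
- recognise(picture, thing): "at" ([column, row] in pixels, amid what is visible of it).
- place_of(picture, thing): "at" ([column, row] in pixels: a listed point, or the origin of a listed thing).
The state is a dict: "clock": time; "joints": joint angles; "joint_vel": joint speeds; "joint_efforts": joint torques, N m; "position": TCP position; "ee_rot": TCP orientation; "contact_force": force on the tool from outside, world axes, zero at the start; "wrist_torque": the same for the moment, N m; "gripper_width": finger opening in mm; "grasp_force": force on a finger pad.
Only numpy, scipy, OpenCV 4.12 (cv2) and the standard library are available. Lean on these libraries where they do the work, as an engineer would, in place of code of your own. Each camera call takes 0.05 s, during which the arm holds its last target. There are 200 camera calls.

## Working session

There is one attempt and no reset: what is moved stays moved. The work goes in short steps, Python scripts to look and compute and a tool call to move; the robot and the scene stay as the last step left them, time stands still between calls to the robot, and variables do not carry over. Pictures are saved under pics/ and viewed, at most 10 in all, crops included, and the job is handed in when it is done.

Besides the shell and the picture viewer there is one more tool, called by a JSON object that holds its "op" and its "data". carry_out: Moves the arm, as the interface text tells. Its arguments: {"type":"object","properties":{"slide":{"type":"array"},"roll":{"type":"array"},"claw":{"type":"array"}},"required":["slide","roll","claw"]}

```bash
mkdir -p pics
cat > h.py <<'E'
import numpy as np, cv2
from bench import *
def world(p,u,v,z=None):
    K=p["mtx"];T=p["world_from_camera"]
    r=np.array([(u-K[0,2])/K[0,0],-(v-K[1,2])/K[1,1],-1.0])
    if z is None:
        a=p["z_map"][max(0,int(v)-1):int(v)+2,max(0,int(u)-1):int(u)+2]; d=np.median(a[a>0]) if (a>0).any() else np.nan
        return (T@np.r_[r*d,1])[:3]
    o=T[:3,3]; w=T[:3,:3]@r
    return o+w*(z-o[2])/w[2]
def cloud(p):
    K=p["mtx"];T=p["world_from_camera"];d=p["z_map"]
    v,u=np.mgrid[:400,:640]
    c=np.stack([(u-K[0,2])/K[0,0]*d,-(v-K[1,2])/K[1,1]*d,-d,np.ones_like(d)],-1)
    w=(c@T.T)[...,:3]; w[d<=0]=np.nan
    return w
def save(p,n,crop=None,s=1):
    i=p["img"][...,::-1]
    if crop: i=i[crop[1]:crop[3],crop[0]:crop[2]]
    cv2.imwrite("pics/"+n,cv2.resize(i,None,fx=s,fy=s,interpolation=cv2.INTER_CUBIC))
E
python3 - <<'E'
from h import *
np.set_printoptions(precision=1,suppress=True)
print(grip_point_offset, read_state())
for n in("top","scene"):
    p=get_image(n); save(p,n+"0.png"); print(n,p["mtx"],p["world_from_camera"])
    for t in("power_box","cradle","channel","contact_block","flap_hinge","flap_edge","phone","paste_pot","driver","tweezers","spool","dish"):
        for r in place_of(p,t)[:3]: print(t,round(r["conf"],2),np.array(r["at"]),world(p,*r["at"]))
E
```

```text
154.70000000000002 {'clock': 0.0, 'joints': array([-0.5,  0.4,  0. , -0. , -1.2, -0.3]), 'joint_vel': array([ 0., -0.,  0.,  0., -0., -0.]), 'joint_efforts': array([  0. , -39.2,  18.8,   4.2,  -0. ,   0. ]), 'position': array([ 440.7, -442.9,  403.6]), 'ee_rot': array([-0.4,  0.9,  0. , -0. ]), 'contact_force': array([-0.4,  0.6,  0.4]), 'wrist_torque': array([ 0.,  0., -0.]), 'grasp_force': 0.0, 'gripper_width': 85.15922866580598}
top [[452.2   0.  318.8]
 [  0.  452.2 200.2]
 [  0.    0.    1. ]] [[  -0.1    1.    -0.2  325.1]
 [  -1.    -0.1    0.    19.7]
 [  -0.     0.2    1.  1047.7]
 [   0.     0.     0.     1. ]]
power_box 0.68 [389.6 187.7] [ 561.4 -170.3   18.6]
cradle 0.78 [395.1 294.1] [ 318.2 -149.9    1.3]
cradle 0.7 [280.6 190.5] [587.2  85.2   3.1]
cradle 0.59 [274.8 271.8] [398.4 116.4   1.5]
channel 0.92 [398.2 303.7] [ 296.5 -153.6    2.3]
channel 0.84 [276.7 284.4] [369.7 114.7   1.1]
channel 0.72 [283.3 208.3] [543.8  83.    1.6]
contact_block 0.52 [274.8 265.1] [412.5 113.9  13.7]
contact_block 0.47 [283.4 178.4] [610.1  74.6  24.7]
contact_block 0.47 [391.2 28
[... 833 characters left out ...]
0.1   -0.2  287.6]
 [  -0.3    0.5   -0.8 -792.6]
 [   0.     0.8    0.6  625.3]
 [   0.     0.     0.     1. ]]
cradle 0.98 [270.3 198.4] [397.8 117.5   3.9]
cradle 0.48 [336.7 197.3] [ 406.2 -456.6  384.1]
channel 0.91 [263.1 199.8] [376.  116.2   3.5]
channel 0.52 [322.2 200.9] [ 403.  -408.2  346.9]
contact_block 0.59 [275.3 198.7] [410.   97.   14.3]
flap_edge 0.39 [275.8 234.5] [ 317.6 -563.3  432.8]
phone 0.91 [413.  264.9] [ 678.3 -251.7    8.4]
paste_pot 0.53 [270.3 175. ] [418.9 244.2   9.6]
driver 0.58 [273.6 236.5] [ 315.4 -566.1  433.5]
driver 0.58 [332.5 195.2] [ 404.  -447.3  381.3]
tweezers 0.57 [396.4 220.6] [716.2 -83.4   7.2]
spool 0.59 [385.3 280.3] [ 471.8 -484.3  254.8]
```

Run:
```python
from h import *
p=get_image("top"); save(p,"t1.png",(180,100,470,330),2.7)
```

```text
(no output)
```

View pics/t1.png

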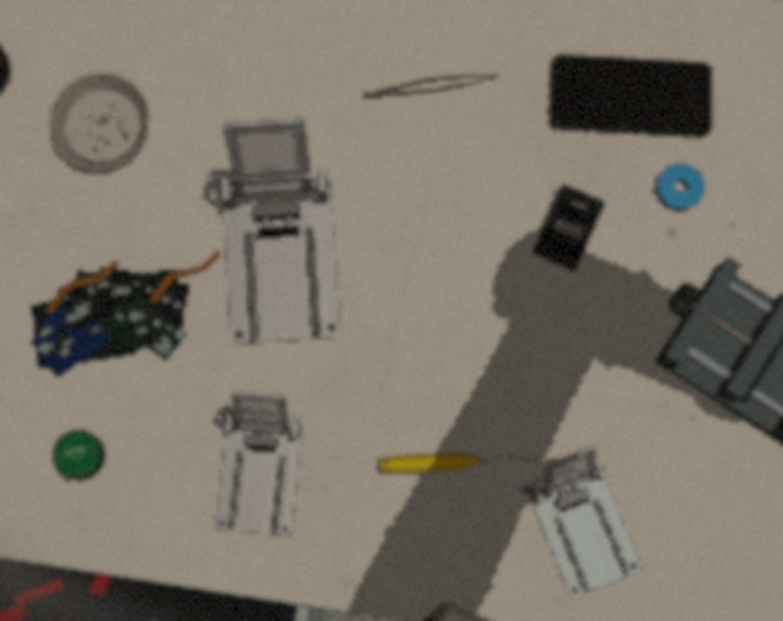

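The top view shows three cradles. In full-image pixels they are at (283,195), which is large, and at (276,271) and (397,294), which are small. The large one matches 150 x 96 mm. Two black items are in view: the box at (390,184) and the phone at (413,135), which is far larger. I choose the cradle at (283,195) and the box at (390,184), then measure both.

Run:
```python
from h import *
np.set_printoptions(precision=1,suppress=True)
p=get_image("top"); W=cloud(p); g=cv2.cvtColor(p["img"],cv2.COLOR_RGB2GRAY)
def rect(mask,z):
    n,l,s,c=cv2.connectedComponentsWithStats(mask.astype(np.uint8)); k=1+np.argmax(s[1:,4])
    v,u=np.where(l==k); P=np.array([world(p,a,b,z)[:2] for a,b in zip(u,v)],np.float32)
    r=cv2.minAreaRect(P); return r, cv2.boxPoints(r), P.mean(0), len(u), (u.min(),u.max(),v.min(),v.max())
sub=np.zeros_like(g,bool); sub[160:206,370:410]=1
print("box", *rect(sub&(g<62),21)); print("box h",*rect(sub&(W[...,2]>12),21))
sub[:]=0; sub[172:235,255:312]=1
for t in(140,150,160,170): print("base",t,rect(sub&(g>t),4)[:4])
print(g[215,255:312]); print(W[215,255:312,2])
# two rail tops
for name,(u0,u1) in dict(L=(264,281),R=(284,305)).items():
    s=np.zeros_like(g,bool); s[188:228,u0:u1]=1; s&=(W[...,2]>8)&(W[...,2]<15)
    P=W[s]; 
    if len(P)>5: print(name,len(P),P.mean(0),cv2.fitLine(P[:,:2].astype(np.float32),cv2.DIST_HUBER,0,.01,.01).ravel())
for _ in range(3):
    p=get_image("top")
    for t,z in(("channel",4),("cradle",0),("flap_hinge",33),("flap_edge",115),("contact_block",0),("power_box",0)):
        print(t,[(round(r["conf"],2),world(p,*r["at"],z)) for r in place_of(p,t) if (t=="power_box" or (r["at"][1]<225 and abs(r["at"][0]-282)<20))][:2])
big=np.hstack([cv2.resize(p["img"][130:240,240:325],None,fx=4.5,fy=4.5),cv2.resize(p["img"][130:240,345:430],None,fx=4.5,fy=4.5)])
cv2.imwrite("pics/c2.png",big[...,::-1])
```

```text
box ((569.1806030273438, -170.94927978515625), (42.509796142578125, 68.30996704101562), 60.99066925048828) [[ 529.  -173. ]
 [ 588.7 -206.1]
 [ 609.4 -168.9]
 [ 549.6 -135.8]] [ 568.2 -170.9] 484 (np.int64(377), np.int64(402), np.int64(169), np.int64(200))
box h ((570.2955322265625, -172.40316772460938), (40.244163513183594, 67.5697021484375), 58.483482360839844) [[ 531.  -171.9]
 [ 588.6 -207.2]
 [ 609.6 -172.9]
 [ 552.  -137.6]] [ 570.6 -172.8] 472 (np.int64(378), np.int64(403), np.int64(169), np.int64(199))
base 140 (((557.0234985351562, 82.18516540527344), (132.10574340820312, 149.65541076660156), 83.81542205810547), array([[475.5,  24.6],
       [624.3,   8.5],
       [638.5, 139.8],
       [489.7, 155.9]], dtype=float32), array([537.6,  65.3], dtype=float32), 775)Traceback (most recent call last):
  File "<stdin>", line 11, in <module>
  File "<stdin>", line 5, in rect
    return _wrapfunc(a, 'argmax', axis=axis, out=out, **kwds)
    return bound(*args, **kwds)
ValueError: attempt to get argmax of an empty sequence
```

Run:
```python
from h import *
np.set_printoptions(precision=1,suppress=True,linewidth=150)
p=get_image("top"); W=cloud(p); g=cv2.cvtColor(p["img"],cv2.COLOR_RGB2GRAY)
for r in (200,215): print(g[r,255:312])
# least-squares fit of the rails' edges: darkest column near each rail per row
for name,(u0,u1) in dict(L=(266,279),R=(289,303)).items():
    P=[]
    for v in range(192,222):
        w=np.clip(np.median(g[v,262:306])-g[v,u0:u1].astype(float)-15,0,None)
        if w.sum()>20: P.append(world(p,(w*np.arange(u0,u1)).sum()/w.sum(),v,9)[:2])
    f=cv2.fitLine(np.array(P,np.float32),cv2.DIST_HUBER,0,.01,.01).ravel()
    print(name,len(P),f, "y at x=550",f[3]+(550-f[2])*f[1]/f[0], "ang",np.arctan2(f[1],f[0]) )
for name,(u0,u1) in dict(L=(262,281),R=(284,307)).items():
    s=np.zeros_like(g,bool); s[190:226,u0:u1]=1; s&=(W[...,2]>7.5)&(W[...,2]<15)
    P=W[s]; print("depth",name,len(P),P.mean(0) if len(P) else 0)
for _ in range(3):
    p=get_image("top")
    for t,z in(("channel",4),("cradle",0),("flap_hinge",33),("flap_edge",115),("contact_block",0),("power_box",0)):
        print(t,[(round(r["conf"],2),world(p,*r["at"],z)) for r in place_of(p,t) if (t=="power_box" or (r["at"][1]<225 and abs(r["at"][0]-282)<20))][:2])
big=np.hstack([cv2.resize(p["img"][130:240,240:325],None,fx=4.5,fy=4.5,interpolation=2),cv2.resize(p["img"][130:240,345:430],None,fx=4.5,fy=4.5,interpolation=2)])
cv2.imwrite("pics/c2.png",cv2.convertScaleAbs(big[...,::-1],alpha=1.3))
```

```text
[112 124 134 139 141 141 140 137 127 129 133 132 130 132 134 126 102  80  92 104 122 133 136 138 135 135 136 137 138 135 134 137 139 140 138 136 139
 131 103  79  76  95 123 140 144 141 141 140 137 128 130 142 143 143 139 143 142]
[141 142 139 142 139 140 139 140 134 118 121 130 130 133 134 129 104  73  69  92 117 131 135 136 137 137 138 137 140 138 138 135 137 138 137 139 139
 136 133 118  94  82  95 123 140 143 142 137 142 137 128 133 144 139 142 142 142]
L 30 [  1.  -0. 548. 107.] y at x=550 106.9864 ang -0.029183524
R 30 [  1.   -0.  540.1  54.2] y at x=550 53.898533 ang -0.031008273
depth L 93 [544.4 108.    9.4]
depth R 100 [538.7  54.5   9.2]
channel [(0.91, array([538.4,  75.3,   4. ]))]
cradle [(0.85, array([586.3,  78.8,   0. ]))]
flap_hinge [(0.92, array([631.1,  74. ,  33. ]))]
flap_edge [(0.8, array([652.6,  79.6, 115. ]))]
contact_block [(0.59, array([616.1,  70.2,   0. ]))]
power_box [(0.86, array([ 568.2, -172.7,    0. ]))]
channel [(0.59, array([538.3,  81.4,   4. ])), (0.35, array([591.5,  74.9,   4. ]))]
cradle [(0.79, array([586.7,  87.2,   0. ]))]
flap_hinge [(0.76, array([629.6,  77.7,  33. ]))]
flap_edge [(0.84, array([651.6,  74.5, 115. ]))]
contact_block [(0.73, array([612.9,  71.2,   0. ]))]
power_box [(0.96, array([ 568.2, -170.5,    0. ]))]
channel []
cradle [(0.57, array([582. ,  80.7,   0. ]))]
flap_hinge [(0.8, array([625.1,  75.3,  33. ]))]
flap_edge [(0.8, array([656.9,  82.7, 115. ]))]
contact_block [(0.6, array([620.2,  66.7,   0. ]))]
power_box [(0.9, array([ 563.9, -169.4,    0. ]))]
```

View pics/c2.png

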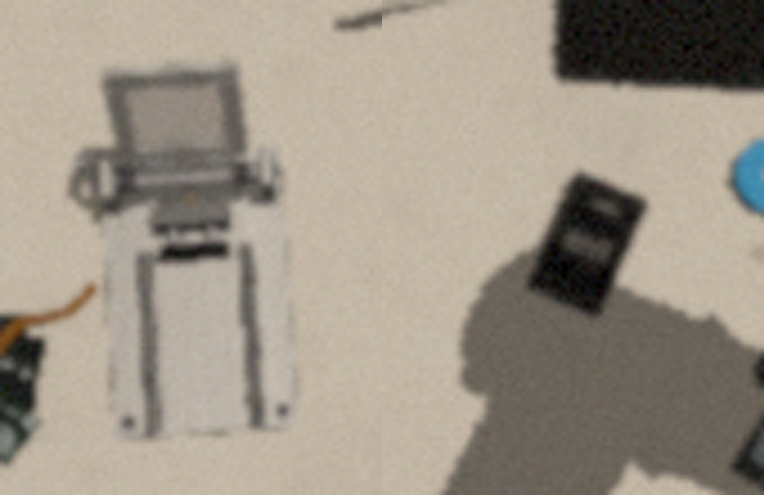

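The crop confirms it. The chosen cradle's rail centres measure 53 mm apart (53.5 expected), and the box measures 42 x 68 mm. Next I work out the approach.

```bash
cat >> h.py <<'E'
from scipy.spatial.transform import Rotation as R
def goto(x,y,z,yaw):
    """slide (m) and roll (deg) to bring TCP to xyz (mm) with tool y axis along yaw (rad, mod pi)"""
    s=read_state(); M=R.from_quat(s["ee_rot"]).as_matrix()
    d=M.T@(np.array([x,y,z])-s["position"])/1000
    cur=np.arctan2(M[1,1],M[0,1]); dy=(yaw-cur+np.pi/2)%np.pi-np.pi/2
    print("slide",d.round(4),"roll",round(-np.degrees(dy),2),"tilt",M[:,2].round(4),"xaxis",M[:,0].round(4),"q6",s["joints"][5].round(3),"pos",s["position"].round(2),"F",s["contact_force"].round(2),"w",round(s["gripper_width"],1),"t",s["clock"])
E
python3 - <<'E'
from h import *
goto(569.3,-171.5,260,-0.52+np.pi/2)
p=get_image("top")
for a in((266.7,226.7),(304.9,225.5),(286,226)): print(world(p,*a,4))
print("plate top",world(p,283.3,185.5,22))
E
```

```text
slide [-0.2826  0.1019  0.1447] roll 74.64 tilt [-0.  0. -1.] xaxis [-0.709  -0.7052  0.    ] q6 -0.259 pos [ 440.78 -443.06  404.69] F [-0.13 -0.64  0.35] w 85.8 t 2.5
[504.07120657 125.49669919   4.        ]
[496.90639659  36.58664021   4.        ]
[500.6720526   80.56151157   4.        ]
plate top [593.74525419  76.59884815  22.        ]
```

{"op": "carry_out", "data": {"slide": [[-0.03, 0.012, 0.01], [-0.07, 0.026, 0.03], [-0.11, 0.04, 0.05], [-0.15, 0.055, 0.075], [-0.19, 0.068, 0.1], [-0.23, 0.083, 0.12], [-0.265, 0.096, 0.14], [-0.2826, 0.1019, 0.1447]], "roll": [9.3, 18.6, 28, 37.3, 46.6, 56, 65.3, 74.6], "claw": [0.0854, 0.0854, 0.0854, 0.0854, 0.0854, 0.0854, 0.0854, 0.0854]}}

```text
clock: 3.55
position: [569.7, -169.7, 258.5]
ee_rot: [0.258, 0.966, -0.0, -0.001]
contact_force: [-0.5, -0.4, 0.8]
gripper_width: 85.6
grasp_force: 0.0
```

Run:
```python
from h import *
goto(569.3,-171.5,181,-0.52+np.pi/2)
```

```text
slide [-0.0008 -0.0017  0.0775] roll -0.16 tilt [-2.5e-03  3.0e-04 -1.0e+00] xaxis [-0.8664  0.4993  0.0023] q6 -2.076 pos [ 569.68 -169.66  258.48] F [-0.49 -0.37  0.85] w 85.6 t 3.55
```

{"op": "carry_out", "data": {"slide": [[-0.0008, -0.0017, 0.02], [-0.0008, -0.0017, 0.045], [-0.0008, -0.0017, 0.065], [-0.0008, -0.0017, 0.0765], [-0.0008, -0.0017, 0.0765]], "roll": [0, 0, 0, 0, 0], "claw": [0.0854, 0.0854, 0.0854, 0.0854, 0.0854]}}

```text
clock: 4.18
position: [569.1, -173.4, 182.9]
ee_rot: [0.257, 0.967, -0.0, -0.001]
contact_force: [-0.5, 0.3, 0.2]
gripper_width: 85.3
grasp_force: 0.0
```

{"op": "carry_out", "data": {"slide": [[0, 0, 0], [0, 0, 0], [0, 0, 0], [0, 0, 0], [0, 0, 0], [0, 0, 0], [0, 0, 0]], "roll": [0, 0, 0, 0, 0, 0, 0], "claw": [0.03, 0.03, 0.03, 0.03, 0.03, 0.03, 0.03]}}

```text
clock: 5.05
position: [569.7, -173.4, 184.8]
ee_rot: [0.256, 0.967, 0.0, 0.001]
contact_force: [-0.5, 0.7, 6.6]
gripper_width: 38.8
grasp_force: 60.8
```

{"op": "carry_out", "data": {"slide": [[0, 0, -0.01], [0, 0, -0.03], [0, 0, -0.06], [0, 0, -0.08], [0, 0, -0.08]], "roll": [0, 0, 0, 0, 0], "claw": [0.03, 0.03, 0.03, 0.03, 0.03]}}

```text
clock: 5.68
position: [569.4, -173.4, 265.2]
ee_rot: [0.257, 0.966, 0.0, 0.002]
contact_force: [-0.2, -0.5, -0.6]
gripper_width: 39.0
grasp_force: 60.3
```

Run:
```python
from h import *
p=get_image("scene"); W=cloud(p)
save(p,"s3.png",(280,120,460,300),4)
s=read_state(); print(s["position"],s["contact_force"],s["gripper_width"],s["grasp_force"])
r=recognise(p,"power_box"); print(r[:2])
goto(525,81,270,-0.03+np.pi/2)
```

```text
[ 568.85238811 -173.33970224  263.73907553] [-0.35337153  0.44802654 -1.71435619] 38.75899627051941 60.29927730560303
[{'at': [367.0, 226.7], 'conf': 0.61}]
slide [ 0.1642  0.1991 -0.0069] roll -28.06 tilt [-1.2e-03  6.0e-04 -1.0e+00] xaxis [-0.868   0.4966  0.0013] q6 -2.066 pos [ 568.6  -173.33  262.85] F [ 0.14  0.39 -1.56] w 38.9 t 5.775
```

View pics/s3.png

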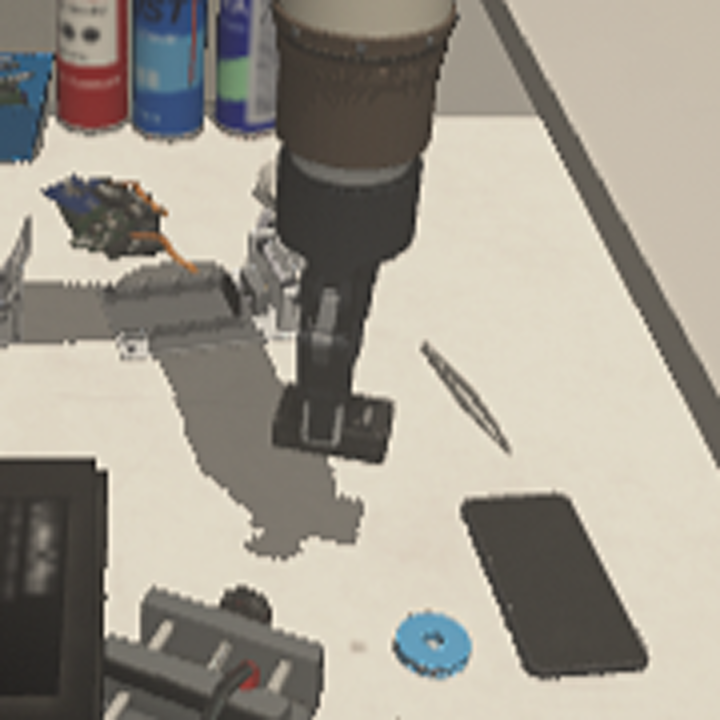

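The box is held level between the fingers at crop (325,420). I need the fingertip height above its underside, because the rails allow at least 7 mm.

Run:
```python
from h import *
np.set_printoptions(precision=1,suppress=True,linewidth=160)
import bench; print(bench.grip_point_offset)
p=get_image("scene"); W=cloud(p)
# column through the near finger and one through the box face beside it
for u in (357,360,362,371,374):
    print(u); print(np.c_[np.arange(212,240,2),W[212:240:2,u],p["img"][212:240:2,u].mean(1)].T)
print(read_state()["position"])
```

```text
154.70000000000002
357
[[ 212.   214.   216.   218.   220.   222.   224.   226.   228.   230.   232.   234.   236.   238. ]
 [ 534.9  536.3  541.1  540.   540.   547.8  548.2  548.5  549.4  550.8  554.2  592.3  590.   586.7]
 [-223.9 -221.5 -211.4 -214.8 -215.8 -199.  -199.1 -199.3 -198.2 -196.2 -189.4 -104.3 -110.7 -119.4]
 [ 171.6  164.4  150.8  148.2  143.5  123.7  118.   112.4  105.6   97.9   85.9    2.8    1.6    2.7]
 [  59.3   59.3   59.7   63.    60.7   60.3   60.7   60.7   60.3   66.3   61.3  107.3  119.7  118.7]]
360
[[ 212.   214.   216.   218.   220.   222.   224.   226.   228.   230.   232.   234.   236.   238. ]
 [ 541.7  540.6  547.6  545.9  544.6  554.5  554.1  554.4  555.6  555.1  560.2  600.   597.6  593.7]
 [-223.8 -227.3 -212.7 -217.4 -221.1 -200.1 -202.1 -202.6 -200.8 -202.9 -192.9 -106.4 -113.  -122.7]
 [ 170.3  167.8  150.5  148.9  146.5  123.2  119.1  113.7  106.3  102.3   87.4    2.8    1.9    3.8]
 [  63.3   60.7   59.3   61.7   62.7   60.3   60.7   62.    60.7   58.    83.3   73.7  118.7  118.3]]
362
[[ 212.   214.   216.   218.   220.   222.   224.   226. 
[... 791 characters left out ...]
   100.4   99.4   99.9   98.6   97.9   91.2   86.6    1.3    2. ]
 [ 214.   213.3  211.7  216.7  116.3   84.3  136.7   95.3   62.3   67.    64.3   63.   109.3  216.3]]
374
[[ 212.   214.   216.   218.   220.   222.   224.   226.   228.   230.   232.   234.   236.   238. ]
 [ 674.1  670.4  667.4  663.1  602.5  599.3  595.6  593.   591.2  588.1  588.1  588.2  589.6  630.7]
 [ -25.4  -34.2  -41.5  -51.5 -172.4 -179.8 -188.4 -194.7 -199.3 -206.6 -207.7 -208.9 -207.3 -129.1]
 [   3.3    3.2    2.     3.1   98.6   98.8  100.2   99.7   97.7   98.3   93.3   88.3   80.7    1. ]
 [ 212.7  212.3  212.   213.7  154.3   72.3   73.    74.    73.3   76.3   61.3   56.7  101.   213.7]]
[ 568.5 -173.3  262.4]
```

{"op": "carry_out", "data": {"slide": [[0.015, 0.02, 0], [0.035, 0.045, 0], [0.06, 0.075, 0], [0.085, 0.105, 0], [0.11, 0.135, 0], [0.135, 0.165, 0], [0.15, 0.188, 0], [0.158, 0.1991, 0]], "roll": [-3, -7, -11, -15, -19, -23, -26, -28.1], "claw": [0.03, 0.03, 0.03, 0.03, 0.03, 0.03, 0.03, 0.03]}}

```text
clock: 6.82
position: [530.4, 79.0, 262.5]
ee_rot: [0.013, 1.0, -0.0, -0.001]
contact_force: [0.5, -0.4, -0.9]
gripper_width: 38.9
grasp_force: 60.3
```

Run:
```python
from h import *
np.set_printoptions(precision=1,suppress=True,linewidth=160)
goto(532,81,200,-0.03+np.pi/2)
for n in("scene","top"):
    p=get_image(n); W=cloud(p)
    s=read_state()["position"]
    m=(W[...,2]>70)&(W[...,2]<97)&(abs(W[...,0]-s[0])<55)&(abs(W[...,1]-s[1])<45)
    P=W[m]; print(n,len(P), P.min(0) if len(P) else 0, P.max(0) if len(P) else 0, np.median(P[:,2]) if len(P) else 0)
    if len(P):
        r=cv2.minAreaRect(P[P[:,2]>82][:,:2].astype(np.float32)); print(r)
```

```text
slide [-0.   0.   0.1] roll 0.23 tilt [-0. -0. -1.] xaxis [-1.  0.  0.] q6 -2.047 pos [530.4  79.  262.5] F [ 0.5 -0.4 -0.9] w 38.9 t 6.825
scene 119 [500.   51.2  79.1] [565.5 101.7  97. ] 88.45889651483219
((533.4791870117188, 76.17877197265625), (48.93397903442383, 66.06491088867188), 85.82987213134766)
top 150 [499.6  56.9  73.6] [523.7 106.3  97. ] 95.25981231633119
((510.1955261230469, 80.67674255371094), (23.74770736694336, 48.94620895385742), 6.422667503356934)
```

{"op": "carry_out", "data": {"slide": [[0, 0.002, 0.015], [0, 0.002, 0.03], [0, 0.002, 0.045], [0, 0.002, 0.058], [0, 0.002, 0.063], [0, 0.002, 0.063]], "roll": [0.2, 0.2, 0.2, 0.2, 0.2, 0.2], "claw": [0.03, 0.03, 0.03, 0.03, 0.03, 0.03]}}

```text
clock: 7.68
position: [530.8, 79.9, 200.1]
ee_rot: [0.016, 1.0, -0.0, -0.0]
contact_force: [-0.9, -0.0, -1.1]
gripper_width: 38.9
grasp_force: 60.3
```

Run:
```python
from h import *
p=get_image("scene"); save(p,"s4.png",(250,110,390,215),5)
goto(532,81,189,-0.03+np.pi/2)
```

```text
slide [-0.001   0.0011  0.0116] roll -0.12 tilt [ 4.e-04  0.e+00 -1.e+00] xaxis [-9.995e-01  3.210e-02 -4.000e-04] q6 -2.055 pos [530.99  79.94 200.6 ] F [ 0.12 -0.11 -0.53] w 38.9 t 7.725
```

View pics/s4.png

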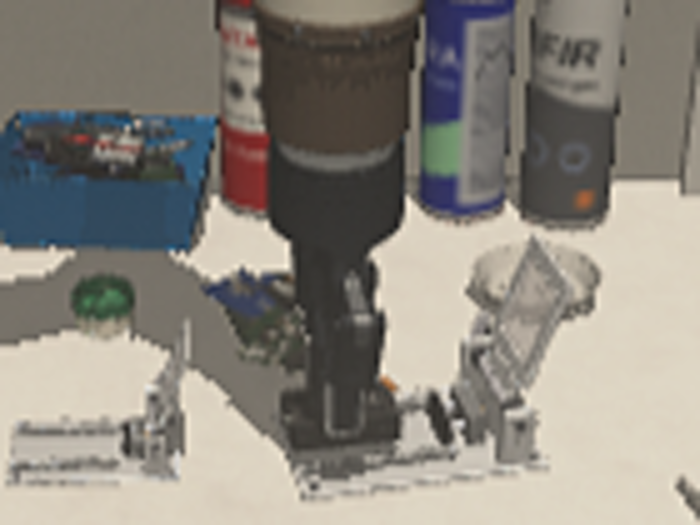

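The box is just above the channel at crop (340,425), and the contact plate is ahead of it at (440,415). I lower it slowly.

{"op": "carry_out", "data": {"slide": [[0, 0.0005, 0.003], [0, 0.0005, 0.006], [0, 0.0005, 0.009], [0, 0.0005, 0.011], [0, 0.0005, 0.012], [0, 0.0005, 0.012]], "roll": [0, 0, 0, 0, 0, 0], "claw": [0.03, 0.03, 0.03, 0.03, 0.03, 0.03]}}

```text
clock: 8.48
position: [530.7, 80.4, 188.8]
ee_rot: [0.016, 1.0, -0.0, -0.0]
contact_force: [-1.9, -0.4, 2.6]
gripper_width: 39.0
grasp_force: 60.7
```

{"op": "carry_out", "data": {"slide": [[-0.003, 0, -0.0003], [-0.006, 0, -0.0003], [-0.009, 0, -0.0003], [-0.012, 0, -0.0003], [-0.014, 0, -0.0003], [-0.014, 0, -0.0003]], "roll": [0, 0, 0, 0, 0, 0], "claw": [0.03, 0.03, 0.03, 0.03, 0.03, 0.03]}}

```text
clock: 9.22
position: [545.1, 79.9, 188.8]
ee_rot: [0.016, 1.0, 0.0, 0.0]
contact_force: [0.1, -1.3, 0.6]
gripper_width: 39.1
grasp_force: 60.4
```

{"op": "carry_out", "data": {"slide": [[-0.001, 0, 0], [-0.002, 0, 0], [-0.003, 0, 0], [-0.003, 0, 0]], "roll": [0, 0, 0, 0], "claw": [0.03, 0.03, 0.03, 0.03]}}

```text
clock: 9.72
position: [547.9, 79.9, 188.8]
ee_rot: [0.016, 1.0, 0.0, 0.0]
contact_force: [-0.2, -0.9, 2.2]
gripper_width: 38.6
grasp_force: 60.5
```

{"op": "carry_out", "data": {"slide": [[-0.001, 0, 0], [-0.002, 0, 0], [-0.002, 0, 0]], "roll": [0, 0, 0], "claw": [0.03, 0.03, 0.03]}}

```text
clock: 10.1
position: [550.0, 79.8, 188.8]
ee_rot: [0.016, 1.0, 0.0, 0.0]
contact_force: [-0.1, 0.2, 1.3]
gripper_width: 38.7
grasp_force: 60.5
```

{"op": "carry_out", "data": {"slide": [[-0.001, 0, 0], [-0.002, 0, 0], [-0.002, 0, 0]], "roll": [0, 0, 0], "claw": [0.03, 0.03, 0.03]}}

```text
clock: 10.48
position: [552.0, 79.7, 188.8]
ee_rot: [0.016, 1.0, 0.0, 0.0]
contact_force: [-0.4, -0.0, 0.9]
gripper_width: 38.5
grasp_force: 60.5
```

{"op": "carry_out", "data": {"slide": [[-0.0008, 0, 0], [-0.0015, 0, 0], [-0.0015, 0, 0]], "roll": [0, 0, 0], "claw": [0.03, 0.03, 0.03]}}

```text
clock: 10.85
position: [553.4, 79.6, 188.8]
ee_rot: [0.016, 1.0, 0.0, 0.0]
contact_force: [-1.1, 0.0, 0.7]
gripper_width: 39.1
grasp_force: 60.5
```

{"op": "carry_out", "data": {"slide": [[-0.0008, 0, 0], [-0.0015, 0, 0], [-0.0015, 0, 0]], "roll": [0, 0, 0], "claw": [0.03, 0.03, 0.03]}}

```text
clock: 11.22
position: [554.9, 79.6, 188.8]
ee_rot: [0.016, 1.0, -0.0, 0.0]
contact_force: [-0.4, -0.7, 1.3]
gripper_width: 38.8
grasp_force: 60.5
```

{"op": "carry_out", "data": {"slide": [[-0.0008, 0, 0], [-0.0015, 0, 0], [-0.0015, 0, 0]], "roll": [0, 0, 0], "claw": [0.03, 0.03, 0.03]}}

```text
clock: 11.6
position: [556.4, 79.6, 188.8]
ee_rot: [0.016, 1.0, 0.0, 0.0]
contact_force: [-1.0, 0.2, 1.2]
gripper_width: 38.6
grasp_force: 60.5
```

{"op": "carry_out", "data": {"slide": [[-0.0005, 0, 0], [-0.001, 0, 0], [-0.001, 0, 0]], "roll": [0, 0, 0], "claw": [0.03, 0.03, 0.03]}}

```text
clock: 11.98
position: [557.0, 79.5, 188.8]
ee_rot: [0.016, 1.0, -0.0, -0.0]
contact_force: [-3.9, 1.2, 3.1]
gripper_width: 38.8
grasp_force: 60.7
```

{"op": "carry_out", "data": {"slide": [[-0.0003, 0, 0], [-0.0003, 0, 0]], "roll": [0, 0], "claw": [0.03, 0.03]}}

```text
clock: 12.22
position: [557.1, 79.5, 188.8]
ee_rot: [0.016, 1.0, -0.0, -0.001]
contact_force: [-4.0, 2.6, 5.1]
gripper_width: 38.7
grasp_force: 60.9
```

{"op": "carry_out", "data": {"slide": [[-0.0006, 0, 0], [-0.0006, 0, 0], [-0.0006, 0, 0]], "roll": [0, 0, 0], "claw": [0.03, 0.03, 0.03]}}

```text
clock: 12.6
position: [557.3, 79.5, 188.8]
ee_rot: [0.016, 1.0, -0.0, -0.001]
contact_force: [-6.5, 2.0, 7.1]
gripper_width: 38.8
grasp_force: 61.0
```

{"op": "carry_out", "data": {"slide": [[-0.0006, 0, 0], [-0.0006, 0, 0], [-0.0006, 0, 0], [-0.0006, 0, 0], [-0.0006, 0, 0]], "roll": [0, 0, 0, 0, 0], "claw": [0.03, 0.03, 0.03, 0.03, 0.03]}}

```text
clock: 13.22
position: [557.6, 79.5, 188.8]
ee_rot: [0.016, 1.0, -0.0, -0.002]
contact_force: [-7.7, 3.2, 7.0]
gripper_width: 38.9
grasp_force: 61.1
```

Run:
```python
from h import *
f=[]
for _ in range(6): get_image("scene"); f.append(read_state()["contact_force"])
f=np.array(f); print(f.mean(0),f.std(0))
goto(557,80,189,-.03+np.pi/2)
```

```text
[-7.66893767  3.0467062   6.97519247] [0.31916779 0.58406384 0.40981359]
slide [ 0.0006  0.0004 -0.0002] roll -0.13 tilt [-3.7e-03 -7.0e-04 -1.0e+00] xaxis [-0.9995  0.0322  0.0037] q6 -2.031 pos [557.55  79.55 188.77] F [-8.07  2.76  6.49] w 38.7 t 13.525
```

{"op": "carry_out", "data": {"slide": [[-0.0005, 0, 0], [-0.0005, 0, 0], [-0.0005, 0, 0], [-0.0005, 0, 0], [-0.0005, 0, 0], [-0.0005, 0, 0]], "roll": [0, 0, 0, 0, 0, 0], "claw": [0.03, 0.03, 0.03, 0.03, 0.03, 0.03]}}

```text
clock: 14.28
position: [557.7, 79.5, 188.8]
ee_rot: [0.016, 1.0, -0.0, -0.002]
contact_force: [-9.7, 3.3, 6.8]
gripper_width: 38.4
grasp_force: 61.2
```

{"op": "carry_out", "data": {"slide": [[0.0007, 0, 0], [0.0007, 0, 0], [0.0007, 0, 0], [0.0007, 0, 0], [0.0007, 0, 0]], "roll": [0, 0, 0, 0, 0], "claw": [0.03, 0.03, 0.06, 0.06, 0.06]}}

```text
clock: 14.9
position: [559.0, 79.5, 188.8]
ee_rot: [0.016, 1.0, 0.0, 0.0]
contact_force: [-0.4, -0.1, 0.6]
gripper_width: 60.0
grasp_force: 0.0
```

{"op": "carry_out", "data": {"slide": [[0, 0, -0.015], [0, 0, -0.04], [0.01, 0, -0.08], [0.03, 0, -0.12], [0.05, 0, -0.15], [0.05, 0, -0.15]], "roll": [0, 0, 0, 0, 0, 0], "claw": [0.06, 0.06, 0.06, 0.06, 0.06, 0.06]}}

```text
clock: 15.65
position: [508.1, 81.1, 342.8]
ee_rot: [0.016, 1.0, 0.002, 0.004]
contact_force: [0.1, -0.0, -0.7]
gripper_width: 60.1
grasp_force: 0.0
```

Run:
```python
from h import *
np.set_printoptions(precision=1,suppress=True,linewidth=160)
p=get_image("scene"); W=cloud(p); save(p,"s5.png",(270,120,400,220),5)
m=(abs(W[...,0]-557)<60)&(abs(W[...,1]-80)<35)&(W[...,2]>19)&(W[...,2]<30)&(p["img"].max(-1)<110); P=W[m]
print(len(P),np.median(P,0),cv2.minAreaRect(P[:,:2].astype(np.float32)))
for t,z in(("flap_hinge",None),("flap_edge",None)): print(t,[(r["conf"],r["at"],world(p,*r["at"])) for r in place_of(p,t)[:2]])
# flap points
m=(abs(W[...,0]-645)<40)&(abs(W[...,1]-78)<40)&(W[...,2]>50)&(W[...,2]<130); P=W[m]; 
for z in range(50,125,10):
    q=P[abs(P[:,2]-z)<5]; print(z,len(q),np.median(q,0) if len(q) else 0, q[:,1].min() if len(q) else 0,q[:,1].max() if len(q) else 0)
goto(720,78,330,np.pi/2-.03)
```

```text
198 [563.   70.8  25.1] ((571.3831787109375, 76.32616424560547), (39.83327865600586, 89.88497924804688), 89.4952392578125)
flap_hinge [(0.84, [350.4, 184.9], array([633.5,  69.2,  44.1])), (0.32, [418.6, 265.9], array([ 689.2, -258.7,    9. ]))]
flap_edge [(0.44, [273.6, 232.3], array([ 369.6, -129.9,   76.6])), (0.39, [285.6, 174.5], array([470.3, 247.4,   2.1]))]
50 19 [635.5  71.2  52.5] 42.055100186518416 102.96197583190099
60 43 [638.7  72.7  59.9] 41.41988656842091 107.2606291515117
70 39 [642.6  71.9  70. ] 42.200209003785176 107.65343772940992
80 40 [646.2  72.6  79.8] 42.97388781875111 104.67692984587734
90 42 [649.8  76.6  89.9] 41.44421814342047 109.7838387423044
100 42 [653.6  70.7  99.6] 41.83433879041365 108.64659113580035
110 41 [656.7  70.8 111. ] 41.218435331500245 107.00215072821481
120 27 [659.9  73.6 117.5] 42.61579091814838 110.53290796208478
slide [-0.2  0.   0. ] roll -0.14 tilt [-0.  0. -1.] xaxis [-1.  0.  0.] q6 -2.077 pos [508.6  81.  338.7] F [-0.3 -0.4  0.3] w 59.9 t 15.8
```

View pics/s5.png

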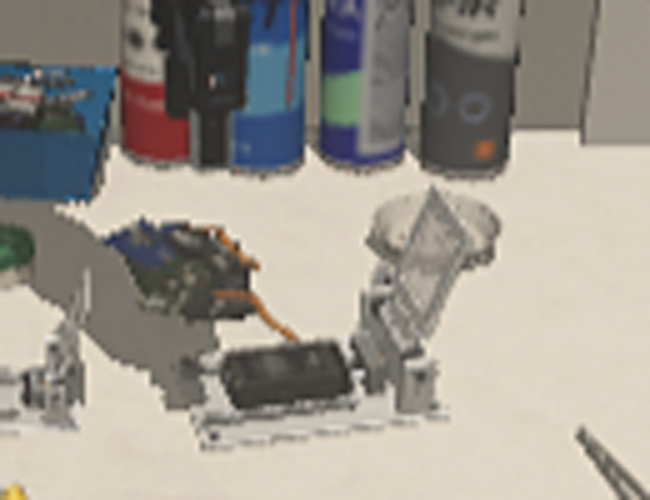

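The box is seated flat at crop (290,370) and the flap stands open at (430,265). Flap geometry checks out: the hinge is near x 630, the lean about 20 degrees, and the edge at z of about 117. Next I close the fingers, go over the flap and come down behind it.

{"op": "carry_out", "data": {"slide": [[-0.02, 0, -0.005], [-0.05, 0, -0.005], [-0.08, 0, -0.005], [-0.11, 0, -0.005], [-0.14, 0, -0.005], [-0.17, 0, -0.005], [-0.187, 0, -0.005], [-0.187, 0, -0.005]], "roll": [0, 0, 0, 0, 0, 0, 0, 0], "claw": [0, 0, 0, 0, 0, 0, 0, 0]}}

```text
clock: 16.8
position: [696.6, 74.8, 340.9]
ee_rot: [0.017, 1.0, -0.001, -0.002]
contact_force: [-0.4, -0.8, -0.0]
gripper_width: 0.5
grasp_force: 0.0
```

{"op": "carry_out", "data": {"slide": [[0, 0, 0.015], [0, 0, 0.035], [0, 0, 0.055], [0, 0, 0.07], [0, 0, 0.07]], "roll": [0, 0, 0, 0, 0], "claw": [0, 0, 0, 0, 0]}}

```text
clock: 17.42
position: [694.8, 75.0, 271.9]
ee_rot: [0.016, 1.0, -0.001, -0.002]
contact_force: [0.3, -0.1, -0.1]
gripper_width: 0.1
grasp_force: 0.0
```

Run:
```python
from h import *
p=get_image("scene"); save(p,"s6.png",(290,80,420,220),4)
goto(690,76,268,np.pi/2-.03)
```

```text
slide [0.0053 0.0007 0.0052] roll -0.11 tilt [-1.2e-03 -6.0e-04 -1.0e+00] xaxis [-0.9995  0.032   0.0012] q6 -1.941 pos [695.27  75.1  273.23] F [-0.05  0.53  0.88] w -0.2 t 17.475
```

View pics/s6.png

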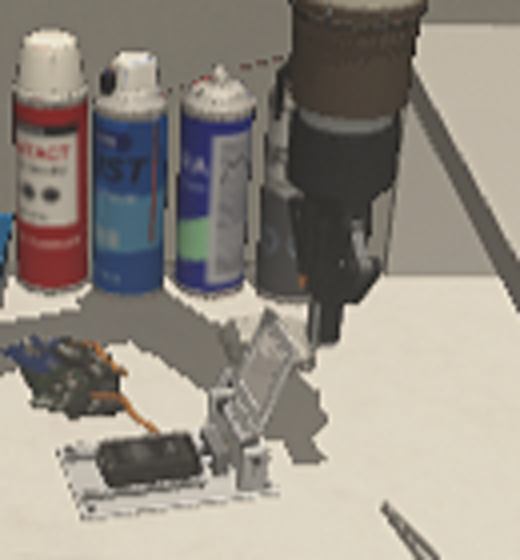

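Closed fingers are behind the flap at crop (325,330). I start pushing forward gently.

{"op": "carry_out", "data": {"slide": [[0.006, 0, 0.002], [0.012, 0, 0.003], [0.017, 0, 0.003], [0.021, 0, 0.003], [0.025, 0, 0.003], [0.029, 0, 0.003], [0.033, 0, 0.003]], "roll": [0, 0, 0, 0, 0, 0, 0], "claw": [0, 0, 0, 0, 0, 0, 0]}}

```text
clock: 18.35
position: [662.8, 76.3, 271.7]
ee_rot: [0.016, 1.0, 0.0, 0.001]
contact_force: [3.3, -1.1, 1.7]
gripper_width: 0.3
grasp_force: 1.8
```

{"op": "carry_out", "data": {"slide": [[0.004, 0, 0], [0.008, 0, 0], [0.012, 0, 0], [0.016, 0, 0], [0.02, 0, 0]], "roll": [0, 0, 0, 0, 0], "claw": [0, 0, 0, 0, 0]}}

```text
clock: 18.98
position: [642.2, 76.7, 270.6]
ee_rot: [0.016, 1.0, 0.0, -0.0]
contact_force: [2.1, -0.1, 0.9]
gripper_width: -0.2
grasp_force: 1.5
```

{"op": "carry_out", "data": {"slide": [[0.004, 0, 0.0002], [0.008, 0, 0.0004], [0.0128, 0, 0.0007], [0.017, 0, 0.0015], [0.021, 0, 0.0025], [0.025, 0, 0.0039]], "roll": [0, 0, 0, 0, 0, 0], "claw": [0, 0, 0, 0, 0, 0]}}

```text
clock: 19.73
position: [617.1, 77.5, 266.7]
ee_rot: [0.016, 1.0, -0.0, -0.0]
contact_force: [1.6, 0.1, -0.1]
gripper_width: -0.3
grasp_force: 0.6
```

{"op": "carry_out", "data": {"slide": [[0.003, 0, 0.0013], [0.006, 0, 0.0027], [0.006, 0, 0.0027]], "roll": [0, 0, 0], "claw": [0, 0, 0]}}

```text
clock: 20.1
position: [611.1, 77.7, 264.0]
ee_rot: [0.016, 1.0, -0.0, -0.001]
contact_force: [0.4, -0.6, 0.0]
gripper_width: -0.3
grasp_force: 0.3
```

```bash
cat > f.py <<'E'
from h import *
np.set_printoptions(precision=1,suppress=True,linewidth=160)
p=get_image("scene"); W=cloud(p)
m=(abs(W[...,0]-590)<80)&(W[...,1]>40)&(W[...,1]<60)&(W[...,2]>28)&(W[...,2]<125); P=W[m]
for x in range(520,670,10):
    q=P[abs(P[:,0]-x)<5]
    if len(q)>1: print(x,len(q),np.median(q[:,2]),q[:,2].max())
goto(600,78,260,np.pi/2-.03)
E
python3 f.py
```

```text
590 13 107.60265540451428 112.39900294542633
600 10 88.95757811144637 97.5195478076729
610 11 71.53015540282195 80.75927209841257
620 8 56.01085906352438 66.10257822344761
630 10 39.802959180234325 42.548200264581055
slide [ 0. -0.  0.] roll -0.13 tilt [-0. -0. -1.] xaxis [-1.  0.  0.] q6 -1.992 pos [611.3  77.7 264.1] F [ 0.7 -0.1  1.1] w 0.1 t 20.15
```

{"op": "carry_out", "data": {"slide": [[0.003, 0, 0.0016], [0.006, 0, 0.0035], [0.006, 0, 0.0035]], "roll": [0, 0, 0], "claw": [0, 0, 0]}}

```text
clock: 20.52
position: [605.1, 77.9, 260.3]
ee_rot: [0.016, 1.0, -0.0, -0.001]
contact_force: [-0.6, -0.2, -0.2]
gripper_width: 0.1
grasp_force: 0.0
```

```bash
python3 f.py
```

```text
580 12 105.13456509011519 107.64992762612849
590 10 92.31958820541627 103.8722005650933
600 10 77.72055929797443 87.6424275303408
610 10 63.72967197242866 72.13083702307972
620 8 53.268775158072344 59.21435085904989
630 12 40.59640655504012 44.01231159731174
slide [ 0. -0.  0.] roll -0.13 tilt [-0. -0. -1.] xaxis [-1.  0.  0.] q6 -1.996 pos [605.3  77.9 260.4] F [0.5 1.1 0.7] w -0.2 t 20.575
```

{"op": "carry_out", "data": {"slide": [[0.002, 0, 0.0015], [0.004, 0, 0.003], [0.004, 0, 0.003]], "roll": [0, 0, 0], "claw": [0, 0, 0]}}

```text
clock: 20.95
position: [601.3, 78.1, 257.4]
ee_rot: [0.016, 1.0, -0.0, -0.0]
contact_force: [0.1, 0.3, 0.2]
gripper_width: -0.1
grasp_force: 0.0
```

```bash
python3 f.py
```

```text
570 9 98.71070100617897 100.59313086109103
580 12 90.19910939203982 96.4335671159572
590 8 78.8397315600339 83.40509036215963
600 9 68.75153124180565 75.65184045431306
610 9 59.681153319235705 64.23051612096162
620 9 50.363042749369015 52.714924541841924
630 11 40.915054161792796 44.40756090014111
slide [ 0. -0. -0.] roll -0.13 tilt [-0. -0. -1.] xaxis [-1.  0.  0.] q6 -1.999 pos [601.5  78.1 257.6] F [ 0.3 -0.  -0.7] w 0.2 t 21.0
```

{"op": "carry_out", "data": {"slide": [[0, 0, 0], [0, 0, 0], [0, 0, 0], [0, 0, 0], [0, 0, 0], [0, 0, 0]], "roll": [0, 0, 0, 0, 0, 0], "claw": [0, 0, 0, 0, 0, 0]}}

```text
clock: 21.75
position: [601.6, 78.1, 257.7]
ee_rot: [0.016, 1.0, 0.0, 0.0]
contact_force: [-0.1, -0.6, -0.6]
gripper_width: -0.1
grasp_force: 0.0
```

```bash
python3 f.py
```

```text
540 2 36.70695592435521 38.2505487278828
550 13 36.480156300842054 40.30566594208926
560 11 36.68642446459273 38.69656500834583
570 14 37.26688007658396 39.18885236716733
580 11 37.30973160967437 39.72225192115866
590 14 36.779019755778336 38.9196084076616
600 12 37.62467400688769 41.18782864155662
610 11 36.61295260563543 39.51820450678292
620 10 37.34897223638052 38.96209863283855
630 10 40.40534198449927 42.76377752166513
slide [ 0. -0. -0.] roll -0.13 tilt [ 0.  0. -1.] xaxis [-1.  0. -0.] q6 -1.999 pos [601.6  78.1 257.7] F [-0.3  1.  -0.4] w -0.0 t 21.8
```

The flap is shut and level, with its top at about 37 mm. I retreat upward and take a final look.

{"op": "carry_out", "data": {"slide": [[0, 0, -0.02], [0, 0, -0.06], [0.02, 0, -0.1], [0.05, 0, -0.12], [0.05, 0, -0.12], [0.05, 0, -0.12]], "roll": [0, 0, 0, 0, 0, 0], "claw": [0, 0, 0, 0, 0, 0]}}

```text
clock: 22.55
position: [551.7, 79.7, 377.5]
ee_rot: [0.016, 1.0, 0.0, -0.0]
contact_force: [0.3, -0.2, 0.2]
gripper_width: -0.3
grasp_force: 0.0
```

Run:
```python
from h import *
p=get_image("scene"); save(p,"s7.png",(270,120,400,220),5)
```

```text
(no output)
```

View pics/s7.png

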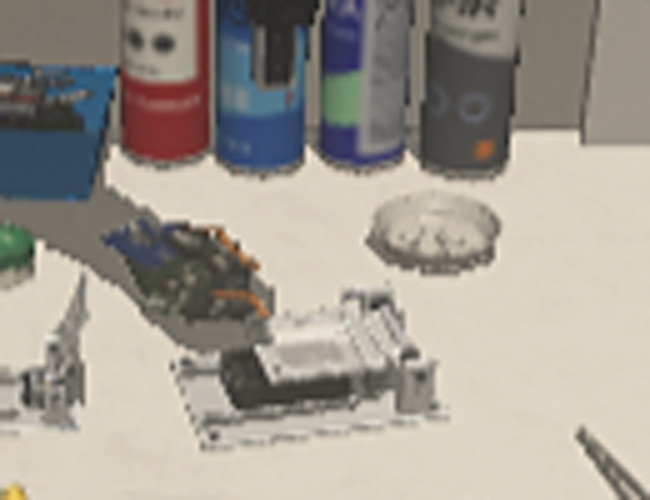

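The flap lies shut over the box at crop (310,350), and nothing else has moved.

```bash
python3 -c "
from bench import job_done
print(job_done())"
```

```text
the job is handed in; nothing more can be done
None
```

The power box is seated flat against the contact plate (leaned on with about 8–10 N by the wrist reading), the flap has snapped shut over it untouched, and the job is handed in; no verdict came back.

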